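# Pack the last two glass seed jars into the round tin

### The arm

A 6-joint arm with a two-finger parallel gripper is mounted at the origin on a cart in front of the work surface, level with it; the furniture and walls round the work are solid. World frame = base frame: x ahead of the robot, y to its left, z up, the work surface at z = 0. Lengths are in m, angles in rad, forces in N, time in s.
With the tool pointing down it reaches from about 0.35 to 0.975 m from the base axis. Payload 4.9 kg.
Tool frame: the origin (TCP) lies at the very end of the fingers, on their centre line; the grasp point (between the pads) lies 19 mm behind it; x points along the fingers, y is the direction in which the jaws open and shut, and the axes are right-handed (so a half turn about x gives the same grasp; the last joint's range is limited). The gripper opens to 85 mm and grips with 20 to 120 N. Pads are 22 mm wide; open, the fingers measure 114 mm over their backs; the gripper's body (76 mm by 85 mm) begins 54 mm behind the grasp point. The pads swing forward as they close: fully open they stand 13 mm farther back than shut.
Start: joints at [1.112, 0.053, 1.613, -0, 1.476, -0.119], TCP at [0.208, 0.589, 0.231] pointing down, gripper open.
Joint ranges: [-3.01, 3.01], [-1.01, 2.22], [0.06, 2.58], [-1.02, 4.17], [0.09, 2.62], [-3.14, 3.14]. Speed limits (rad/s): [2.57, 2.57, 3.14, 3.14, 3.14, 3.14].

### API

Orientations are given as a rotation vector (axis times angle).
In Python, from station import ctrl gives the robot as it stands. The module is installed in compiled form; this text tells all that it offers.
- The arm moves only by the shell command python3 -m handwheel 'ROWS' [FORCE]. ROWS is JSON, one flat list of numbers, 7 for each row, row after row: the opening, from 0 (shut) to 1 (fully open), then the shift along the tool's x, y, z in m, then the turn, a rotation vector about the tool's x, y, z in degrees. A call has 1 to 12 rows; each row is the pose to reach, as a shift and turn from the pose commanded when the call began, along the tool's axes at that moment; what a row does not reach only later rows make up. A row lasts 1/12 s, in which the tool goes at most 41.7 mm and 7.16 degrees, less where a joint would pass 70% of its speed; a pose out of reach is approached as far as the arm can. A call with a gripper value outside its range is refused whole. The fingers move at their own pace and stop on an object; FORCE is the grip in N (left out, the last holds). Time passes only in rows, so rows that repeat a pose let the fingers close. It gives the time, the measured TCP pose, the force and the opening at its end, in the units of the state.
- ctrl.get_obs(): the state, without advancing time (a new reading comes with each control period).
- ctrl.get_image(name): name is "scene" or "top"; returns (picture, depth): 480x640x3 uint8, blue, green, red; 480x640 float32, m along the optical axis (not along the pixel's ray), 0 where there is no reading.
- ctrl.camera_params(name): a dict with "fov_y" (degrees; the focal length in pixels is half the picture's height over the tangent of half this angle, whatever the lens; pixels are square), "cx", "cy" (the principal point, pixels), "R" (3x3) and "t" (3): a world point X has camera coordinates R X + t. Camera axes: x right, y down, z forward; pixel columns grow to the right and rows downward; lengths in m; the calibration is good to about 2 mm. A picture is of the moment at which its call begins. camera_params takes no time and is no camera call.
- ctrl.finish_job(): hands the job in, once; it reports no verdict.
The state is a dict: "t": time; "q": joint angles; "dq": joint speeds; "effort": joint torques, N m; "tool_pos": TCP position; "tool_rot": TCP orientation; "contact_force": force on the tool from outside, world axes, zero at the start; "wrist_torque": the same for the moment, N m; "opening": finger opening in m.
Only numpy, scipy, OpenCV 4.12 (cv2) and the standard library are available. Lean on these libraries where they do the work, as an engineer would, in place of code of your own. Each camera call takes 0.05 s, during which the arm holds its last target.

### The job

Pack the two small cork-stoppered glass jars that stand out on the worktop into the two free places of the round tin, so that all seven jars stand upright on its floor, six round one. They are thin glass: carry them upright, pinch the cork lightly (no more than about 40 N), and set them down softly without dropping them or knocking them hard against the tin or each other. Leave the tumbler and the sugar jar alone.

Things in the scene. Friction and masses are not known exactly. Their poses are not given: they have to be found in the camera images.
- round_tin: open round tin of plain metal, 200 mm outer diameter, 45 mm high; wall 3 mm (inner diameter 194 mm), floor 3 mm thick. It stands loose on the worktop. Origin: centre of its underside, z up; its yaw means nothing by itself. It just holds seven jars, one in the middle and six round it (jar centres about 62 to 66 mm apart); at the start two of the six outer places are free, not next to each other.
- jar_a: stoppered seed jar of pale glass: body 62 mm diameter with a rounded foot (50 mm flat underside, widening to 62 mm by 7 mm height), straight to 46 mm, then a shoulder closing in to 56 mm height; on it a cork stopper 32 mm diameter, from 56 mm to 84 mm height, fixed to the jar. About 0.15 kg. Origin: centre of the underside, z up the jar's axis; round, so its yaw means nothing. Stands on the worktop to the right of the tin.
- jar_b: stoppered seed jar of pale glass: body 62 mm diameter with a rounded foot (50 mm flat underside, widening to 62 mm by 7 mm height), straight to 46 mm, then a shoulder closing in to 56 mm height; on it a cork stopper 32 mm diameter, from 56 mm to 84 mm height, fixed to the jar. About 0.15 kg. Origin: centre of the underside, z up the jar's axis; round, so its yaw means nothing. Stands on the worktop to the left of the tin.
- packed_1: the same kind of jar (62 mm body, 32 mm cork, 84 mm high), loose, already standing in the tin in the middle place; origin: centre of its underside.
- packed_2: the same kind of jar (62 mm body, 32 mm cork, 84 mm high), loose, already standing in the tin in an outer place; origin: centre of its underside.
- packed_3: the same kind of jar (62 mm body, 32 mm cork, 84 mm high), loose, already standing in the tin in an outer place; origin: centre of its underside.
- packed_4: the same kind of jar (62 mm body, 32 mm cork, 84 mm high), loose, already standing in the tin in an outer place; origin: centre of its underside.
- packed_5: the same kind of jar (62 mm body, 32 mm cork, 84 mm high), loose, already standing in the tin in an outer place; origin: centre of its underside.
- glass_tumbler: bystander: empty drinking glass, 81 mm diameter, 92 mm high, behind on the right; origin: centre of its underside.
- sugar_jar: bystander: large lidded storage jar, 78 mm diameter, 154 mm high, behind on the left; origin: centre of its underside.

How it is judged:
At the end, for the whole second after the job is handed in: All seven jars stand on the tin's floor (undersides within 5 mm of the floor's upper face), upright within 0.08 rad, within 70 mm of the tin's centre, at rest; the tin stands level (within 0.05 rad) on the worktop (z of jar_a in the frame of round_tin between -0.002 and 0.008 m and horizontal distance between each of jar_a, jar_b, packed_1, packed_2, packed_3, packed_4, packed_5 and round_tin below 0.07 m and angle between each of jar_a, jar_b, packed_1, packed_2, packed_3, packed_4, packed_5's own z axis and vertical below 0.08 rad and linear speed of each of jar_a, jar_b, packed_1, packed_2, packed_3, packed_4, packed_5 below 0.02 m/s and z of jar_b in the frame of round_tin between -0.002 and 0.008 m and z of packed_1 in the frame of round_tin between -0.002 and 0.008 m and z of packed_2 in the frame of round_tin between -0.002 and 0.008 m and z of packed_3 in the frame of round_tin between -0.002 and 0.008 m and z of packed_4 in the frame of round_tin between -0.002 and 0.008 m and z of packed_5 in the frame of round_tin between -0.002 and 0.008 m and angle between round_tin's own z axis and vertical below 0.05 rad and height (world z) of round_tin below 0.008 m); the robot touches nothing.
It fails at once if one of the two jars is squeezed too hard: finger forces on it (both pads added) exceed 100 N, about 50 N of grip (contact force between the fingers and jar_a above 100 N or contact force between the fingers and jar_b above 100 N).
It fails at once if a jar is knocked or set down hard: more than 35 N against the tin, another jar or a bystander, or a packed jar is pressed by the robot with over 100 N (contact force between any of jar_a, jar_b, packed_1, packed_2, packed_3, packed_4, packed_5 and round_tin above 35 N or (contact force between jar_a and jar_b above 35 N or contact force between any of jar_a, jar_b and packed_1 above 35 N or contact force between any of jar_a, jar_b, packed_1 and packed_2 above 35 N or contact force between any of jar_a, jar_b, packed_1, packed_2 and packed_3 above 35 N or contact force between any of jar_a, jar_b, packed_1, packed_2, packed_3 and packed_4 above 35 N or contact force between any of jar_a, jar_b, packed_1, packed_2, packed_3, packed_4 and packed_5 above 35 N) or (contact force between any of jar_a, jar_b and glass_tumbler above 35 N or contact force between any of jar_a, jar_b and sugar_jar above 35 N) or contact force between any of packed_1, packed_2, packed_3, packed_4, packed_5 and the arm above 100 N).
It fails at once if one of the two jars is dropped: it moves faster than 0.4 m/s (a fall of some 8 mm) with no finger touching it ((linear speed of jar_a above 0.4 m/s and contact force between the fingers and jar_a below 0.1 N) or (linear speed of jar_b above 0.4 m/s and contact force between the fingers and jar_b below 0.1 N)).
It fails at once if a jar is tipped by more than 0.4 rad (angle between any of jar_a, jar_b, packed_1, packed_2, packed_3, packed_4, packed_5's own z axis and vertical above 0.4 rad).
It fails at once if a bystander is moved by more than 30 mm (distance of any of glass_tumbler, sugar_jar from where it was at the start of the episode above 0.03 m).
It also fails if it takes over 58 s, if anything falls off the work surface, if the arm or the gripper's body presses on something with over 40 N, if the wrist force passes 120 N, or if a joint passes its speed limit or range.

## Working session

There is one attempt and no reset: what is moved stays moved. The work goes in short steps, Python scripts to look and compute and a shell command to move; the robot and the scene stay as the last step left them, time stands still between calls to the robot, and variables do not carry over. Pictures are saved under pics/ and viewed, and the job is handed in when it is done.

```bash
mkdir -p pics; python3 - <<'E'
from station import ctrl
import cv2, numpy as np
o=ctrl.get_obs()
print(o)
for n in("scene","top"):
    p,d=ctrl.get_image(n); cv2.imwrite(f"pics/{n}0.png",p); np.save(f"{n}0.npy",d)
    print(n,ctrl.camera_params(n))
E
```

```text
{'t': 0.0, 'q': array([ 1.11199877e+00,  5.33949248e-02,  1.61429327e+00, -3.55161153e-06,
        1.47599277e+00, -1.18996822e-01]), 'dq': array([-0.00070477,  0.00099592, -0.00041373,  0.00091161,  0.00027522,
       -0.00015161]), 'effort': array([ 2.06565608e-03, -3.93680763e+01, -3.70181572e+01, -1.03229474e-04,
        6.96208430e-03, -1.53163404e-05]), 'tool_pos': array([0.20803364, 0.58870278, 0.23003985]), 'tool_rot': array([ 0.26508864,  1.55489157, -0.26824729]), 'contact_force': array([0.15468954, 0.36766238, 0.78838987]), 'wrist_torque': array([-0.0291205 ,  0.01036156, -0.01542668]), 'opening': 0.08497117010578287}
scene {'fov_y': 56.79000748674339, 'cx': 321.16586229750504, 'cy': 240.57390208983878, 'R': array([[ 0.87836364, -0.47778512, -0.0140959 ],
       [-0.32298024, -0.57151372, -0.7543579 ],
       [ 0.35236498,  0.66715324, -0.65631202]]), 't': array([-0.50201263,  0.21632698,  0.8160133 ])}
top {'fov_y': 57.323164761762314, 'cx': 314.6632524525281, 'cy': 240.05013322781494, 'R': array([[ 0.00231447, -0.99998039, -0.00581973],
       [-0.99546517, -0.00175049, -0.09511065],
       [ 0.0950986 ,  0.00601347, -0.99544969]]), 't': array([0.01249012, 0.5723983 , 0.90340748])}
```

View pics/scene0.png

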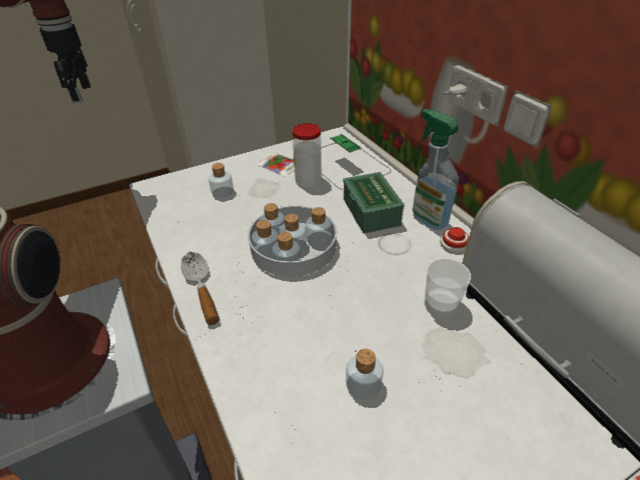

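View pics/top0.png

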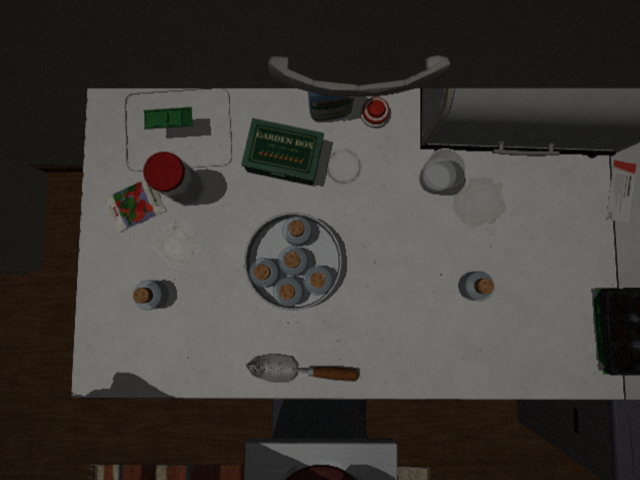

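The top view shows the tin at about (294,261), with its middle jar at (292,261) and outer jars at (297,229), (264,271), (288,291) and (318,279). The free places are upper-left and upper-right. jar_b is at (144,295) and jar_a at (484,286).

```bash
cat > h.py <<'E'
import numpy as np, cv2
from station import ctrl
P={n:ctrl.camera_params(n) for n in("scene","top")}
def foc(n): return 240/np.tan(np.radians(P[n]["fov_y"])/2)
def ray(n,uv,z):
    p=P[n];f=foc(n);uv=np.atleast_2d(uv).astype(float)
    d=np.c_[(uv[:,0]-p["cx"])/f,(uv[:,1]-p["cy"])/f,np.ones(len(uv))]@p["R"]
    c=-p["R"].T@p["t"]
    return c+d*((z-c[2])/d[:,2])[:,None]
def cloud(n,dep):
    p=P[n];f=foc(n);v,u=np.mgrid[:480,:640]
    X=np.stack([(u-p["cx"])/f*dep,(v-p["cy"])/f*dep,dep],-1)
    return (X-p["t"])@p["R"]
def proj(n,X):
    p=P[n];f=foc(n);c=np.atleast_2d(X)@p["R"].T+p["t"]
    return np.c_[c[:,0]/c[:,2]*f+p["cx"],c[:,1]/c[:,2]*f+p["cy"]]
def corks(n,img,dep):
    """cork tops: brown & depth-height near .084 -> centre by min circle/moments cast on z=.084"""
    hsv=cv2.cvtColor(img,cv2.COLOR_BGR2HSV); W=cloud(n,dep)
    br=(hsv[...,0]>5)&(hsv[...,0]<22)&(hsv[...,1]>80)&(hsv[...,2]>50)
    m=(br&(W[...,2]>.076)&(W[...,2]<.095)).astype(np.uint8)
    k,l,s,c=cv2.connectedComponentsWithStats(m,connectivity=4)
    out=[]
    for i in range(1,k):
        if s[i,4]<40: continue
        q=l==i
        pts=np.argwhere(q)[:,::-1]
        g=ray(n,pts,.084)[:,:2]
        (cx,cy),r=cv2.minEnclosingCircle(g.astype(np.float32))
        out.append((c[i].round(1),s[i,4],g.mean(0).round(4),(round(cx,4),round(cy,4)),round(r,4),round(float(np.median(W[q][:,2])),4)))
    return out
E
python3 - <<'E'
from h import *
for n in("top","scene"):
    img=cv2.imread(f"pics/{n}0.png");d=np.load(f"{n}0.npy");W=cloud(n,d)
    print(n)
    for c in corks(n,img,d): print(*c)
    print("table z",[W[v,u].round(4) for u,v in ([(420,350),(200,350),(400,220)] if n=="top" else [(300,350),(330,300),(250,340)])])
# tin rim via depth height
img=cv2.imread("pics/top0.png");d=np.load("top0.npy");W=cloud("top",d)
m=(W[...,2]>.037)&(W[...,2]<.05)&(np.hypot(W[...,0]-W[261,294,0],W[...,1]-W[261,294,1])<.13)
cv2.imwrite("pics/rim.png",m.astype(np.uint8)*255)
pts=W[m][:,:2];c0=pts.mean(0)
for it in range(8):
    r=np.hypot(*(pts-c0).T);k=(r>.09)&(r<.107)
    A=np.c_[2*pts[k],np.ones(k.sum())];b=(pts[k]**2).sum(1);s=np.linalg.lstsq(A,b,rcond=None)[0];c0=s[:2]
print("tin",c0,np.sqrt(s[2]+c0@c0),k.sum())
big=cv2.resize(img[195:325,225:365],None,fx=5,fy=5,interpolation=cv2.INTER_CUBIC)[:600]; cv2.imwrite("pics/tin0.png",cv2.resize(img[200:320,220:370],(750,600),interpolation=cv2.INTER_CUBIC))
E
```

```text
top
[295.8 227.8] 178 [0.5915 0.051 ] (0.5913, 0.0511) 0.0154 0.0871
[291.7 259.8] 184 [0.5276 0.0587] (0.5274, 0.059) 0.0153 0.0872
[261.1 271.8] 186 [0.5037 0.1192] (0.5038, 0.119) 0.0155 0.087
[317.4 279.7] 180 [0.4884 0.0078] (0.4888, 0.0077) 0.0151 0.087
[485.6 285.9] 189 [ 0.4769 -0.323 ] (0.4766, -0.3228) 0.0154 0.0836
[286.4 291.7] 186 [0.4647 0.0688] (0.4646, 0.0686) 0.0154 0.0871
[140.4 295.1] 182 [0.4573 0.3566] (0.4573, 0.3562) 0.0154 0.0844
table z [array([ 0.3402, -0.2111, -0.0006]), array([0.3391, 0.2574, 0.0023]), array([ 0.6197, -0.1734, -0.0024])]
scene
[365.5 113.8] 45 [0.9545 0.4145] (0.954, 0.4141) 0.0363 0.0828
[217.5 166.6] 74 [0.455  0.3464] (0.4523, 0.3463) 0.0201 0.0818
[467.5 185. ] 44 [ 0.9553 -0.0371] (0.9559, -0.0399) 0.0158 0.083
[480.2 193.3] 61 [ 0.9569 -0.0783] (0.9584, -0.0774) 0.0208 0.0851
[270.4 208.4] 121 [0.5023 0.1124] (0.5019, 0.1125) 0.0214 0.085
[318.  212.5] 125 [0.5893 0.045 ] (0.589, 0.0456) 0.0206 0.0847
[291.1 219.2] 130 [0.526  0.0533] (0.5256, 0.0531) 0.0206 0.0847
[263.2 225.7] 139 [0.4633 0.0624] (0.4625, 0.0622) 0.0211 0.0848
[284.7 237.9] 149 [0.4869 0.0025] (0.4873, 0.0021) 0.0203 0.0851
[365.6 357.6] 272 [ 0.4753 -0.3281] (0.4757, -0.328) 0.0169 0.0824
table z [array([ 0.4132, -0.2089, -0.0007]), array([ 0.5221, -0.129 , -0.0013]), array([ 0.3405, -0.1424, -0.0009])]
tin [0.52715774 0.05930983] 0.09833336153789599 771
```

View pics/tin0.png

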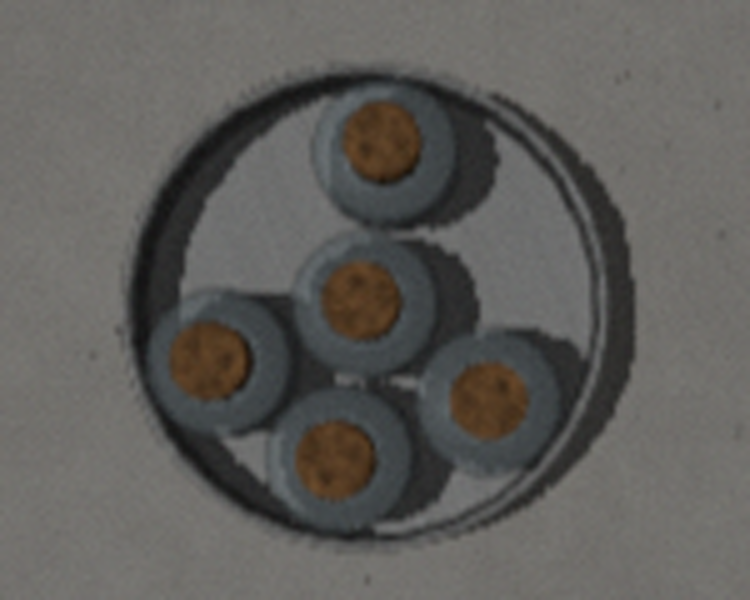

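```bash
cat >> h.py <<'E'
from scipy.spatial.transform import Rotation as Ro
def to(pos,yaw=None):
    """shift (tool axes) and turn (deg) from measured pose to pos, tool down, jaw(y) axis at world angle yaw (deg, mod 180)"""
    o=ctrl.get_obs();R=Ro.from_rotvec(o["tool_rot"]);M=R.as_matrix()
    cy=np.degrees(np.arctan2(M[1,1],M[0,1]))
    if yaw is None: yaw=cy
    while yaw-cy>90: yaw-=180
    while yaw-cy<-90: yaw+=180
    a=np.radians(yaw);x=np.array([0,0,-1.]);y=np.array([np.cos(a),np.sin(a),0]);T=np.c_[x,y,np.cross(x,y)]
    s=M.T@(np.array(pos)-o["tool_pos"]); r=(R.inv()*Ro.from_matrix(T)).as_rotvec(degrees=True)
    print("t",round(o["t"],2),"pos",o["tool_pos"].round(4),"jawyaw",round(cy,2),"tilt",np.degrees(np.arccos(-M[2,0])).round(2),"F",o["contact_force"].round(1),"open",round(o["opening"],4))
    print("  shift mm",(s*1000).round(1),"turn deg",r.round(2))
    return s,r
E
python3 - <<'E'
from h import *
o=ctrl.get_obs();print(Ro.from_rotvec(o["tool_rot"]).as_matrix().round(3))
to([.4573,.3564,.12],None); to([.4573,.3564,.12],0);to([.4573,.3564,.12],90);print(-P["top"]["R"].T@P["top"]["t"])
E
```

```text
[[-0.001  0.333  0.943]
 [-0.002  0.943 -0.333]
 [-1.    -0.002 -0.   ]]
t 0.1 pos [0.2081 0.5888 0.2302] jawyaw 70.53 tilt 0.11 F [ 0.1  0.3 -0.8] open 0.0857
  shift mm [ 110.4 -135.8  312.5] turn deg [-0.   -0.01  0.11]
t 0.1 pos [0.2081 0.5888 0.2302] jawyaw 70.53 tilt 0.11 F [ 0.1  0.3 -0.8] open 0.0857
  shift mm [ 110.4 -135.8  312.5] turn deg [7.053e+01 5.000e-02 1.000e-01]
t 0.1 pos [0.2081 0.5888 0.2302] jawyaw 70.53 tilt 0.11 F [ 0.1  0.3 -0.8] open 0.0857
  shift mm [ 110.4 -135.8  312.5] turn deg [-19.47  -0.03   0.1 ]
[0.48386088 0.00805924 0.95381056]
```

```bash
python3 -m handwheel '[1,0.110,-0.136,0.3125,-19.5,0,0.1, 1,0.110,-0.136,0.3125,-19.5,0,0.1, 1,0.110,-0.136,0.3125,-19.5,0,0.1, 1,0.110,-0.136,0.3125,-19.5,0,0.1, 1,0.110,-0.136,0.3125,-19.5,0,0.1, 1,0.110,-0.136,0.3125,-19.5,0,0.1, 1,0.110,-0.136,0.3125,-19.5,0,0.1, 1,0.110,-0.136,0.3125,-19.5,0,0.1, 1,0.110,-0.136,0.3125,-19.5,0,0.1, 1,0.110,-0.136,0.3125,-19.5,0,0.1, 1,0.110,-0.136,0.3125,-19.5,0,0.1, 1,0.110,-0.136,0.3125,-19.5,0,0.1]' 20
python3 -c "
from h import *
to([.4573,.3564,.057],90)"
```

```text
t: 1.1
tool_pos: [0.4572, 0.3571, 0.1212]
tool_rot: [0.001, 1.571, 0.002]
contact_force: [-0.8, 0.3, 0.1]
opening: 0.0858
t 1.1 pos [0.4572 0.3571 0.1212] jawyaw 90.02 tilt 0.11 F [-0.8  0.3  0.1] open 0.0858
  shift mm [64.2 -0.8  0.1] turn deg [ 0.02 -0.02 -0.11]
```

```bash
python3 -m handwheel '[1,0.030,-0.0008,0,0,0,0, 1,0.055,-0.0008,0,0,0,0, 1,0.064,-0.0008,0,0,0,0, 0.45,0.064,-0.0008,0,0,0,0, 0.45,0.064,-0.0008,0,0,0,0, 0.3,0.064,-0.0008,0,0,0,0, 0.3,0.064,-0.0008,0,0,0,0, 0.3,0.064,-0.0008,0,0,0,0, 0.3,0.064,-0.0008,0,0,0,0]' 20
python3 -c "
from h import *
to([.4573,.3564,.057],90)"
```

```text
t: 1.85
tool_pos: [0.4588, 0.357, 0.0594]
tool_rot: [0.002, 1.568, 0.003]
contact_force: [0.1, -0.8, 4.3]
opening: 0.0313
t 1.85 pos [0.4588 0.357  0.0594] jawyaw 90.03 tilt 0.27 F [ 0.1 -0.8  4.3] open 0.0313
  shift mm [ 2.4 -0.6 -1.5] turn deg [ 0.03  0.18 -0.21]
```

```bash
python3 -m handwheel '[0.65,0,0,0,0,0,0, 0.65,-0.002,0,0,0,0,0, 0.65,-0.003,0,0,0,0,0, 0.65,-0.003,0,0,0,0,0]' 20
python3 -c "
from h import *
to([.4573,.3564,.060],90)"
```

```text
t: 2.18
tool_pos: [0.4577, 0.3561, 0.0604]
tool_rot: [0.001, 1.57, 0.002]
contact_force: [-0.1, -0.2, -0.3]
opening: 0.0556
t 2.18 pos [0.4577 0.3561 0.0604] jawyaw 90.03 tilt 0.1 F [-0.1 -0.2 -0.3] open 0.0556
  shift mm [ 0.4  0.3 -0.4] turn deg [ 0.03  0.02 -0.1 ]
```

```bash
python3 -m handwheel '[0.65,0,0,0,7,0,0, 0.65,0,0,0,14,0,0, 0.65,0,0,0,21,0,0, 0.65,0,0,0,28,0,0, 0.65,0,0,0,35,0,0, 0.65,0,0,0,42,0,0, 0.65,0,0,0,49,0,0, 0.65,0,0,0,56,0,0, 0.65,0,0,0,63,0,0, 0.65,0,0,0,70,0,0, 0.65,0,0,0,77,0,0, 0.65,0,0,0,84,0,0]' 20
python3 -m handwheel '[0.45,0,0,0,0,0,0, 0.4,0,0,0,0,0,0, 0.3,0,0,0,0,0,0, 0.3,0,0,0,0,0,0, 0.3,0,0,0,0,0,0]' 20
python3 -c "
from h import *
to([.4573,.3564,.060])"
```

```text
t: 3.18
tool_pos: [0.4575, 0.356, 0.06]
tool_rot: [1.137, 1.256, -1.135]
contact_force: [0.6, -0.3, -0.2]
opening: 0.0551
t: 3.6
tool_pos: [0.4576, 0.3561, 0.0603]
tool_rot: [1.132, 1.259, -1.129]
contact_force: [0.3, -0.4, 0.3]
opening: 0.0312
t 3.6 pos [0.4576 0.3561 0.0603] jawyaw 6.1 tilt 0.1 F [ 0.3 -0.4  0.3] open 0.0312
  shift mm [ 0.3 -0.3 -0.3] turn deg [ 0.   -0.09 -0.03]
```

```bash
python3 -m handwheel '[0.5,0,0,0,0,0,0, 0.65,0,0,0,0,0,0, 0.65,-0.03,0,0,0,0,0, 0.65,-0.06,0,0,0,0,0, 0.65,-0.09,0,0,0,0,0, 0.65,-0.09,-0.003,0.04,0,0,0, 0.65,-0.09,-0.006,0.08,0,0,0, 0.65,-0.09,-0.009,0.12,0,0,0, 0.65,-0.09,-0.012,0.16,0,0,0, 0.65,-0.09,-0.015,0.20,0,0,0, 0.65,-0.09,-0.018,0.24,0,0,0, 0.65,-0.09,-0.021,0.28,0,0,0]' 20
python3 - <<'E'
from h import *
for i in range(2):
    p,d=ctrl.get_image("top"); cv2.imwrite(f"pics/top1{i}.png",p);np.save(f"top1{i}.npy",d)
    for c in corks("top",p,d): print(*c)
to([.4767,-.3229,.15])
E
```

```text
t: 4.6
tool_pos: [0.4658, 0.0737, 0.1501]
tool_rot: [1.132, 1.258, -1.129]
contact_force: [1.9, -0.3, 0.1]
opening: 0.0552
[295.9 227.9] 182 [0.5912 0.0508] (0.5913, 0.0507) 0.0155 0.0872
[290.6 258.8] 143 [0.5295 0.0609] (0.5279, 0.0594) 0.0151 0.0873
[485.4 285.9] 193 [ 0.477  -0.3226] (0.4769, -0.3224) 0.0156 0.0839
[140.4 295.1] 188 [0.4574 0.3566] (0.4573, 0.3565) 0.0155 0.0843
[295.9 227.9] 182 [0.5912 0.0509] (0.5913, 0.0511) 0.0154 0.0872
[291.9 259.1] 149 [0.529  0.0583] (0.5275, 0.0589) 0.0152 0.0872
[485.4 285.9] 193 [ 0.4769 -0.3226] (0.4771, -0.3223) 0.0157 0.0836
[140.4 295.1] 187 [0.4573 0.3565] (0.4573, 0.3565) 0.0155 0.0843
t 4.7 pos [0.4663 0.0708 0.1501] jawyaw 5.65 tilt 0.06 F [ 0.9 -0.1  0.1] open 0.0557
  shift mm [ 1.000e-01 -2.840e+01  3.928e+02] turn deg [-0.    0.   -0.06]
```

```bash
python3 -m handwheel '[0.65,0,-0.003,0.04,0,0,0, 0.65,0,-0.006,0.08,0,0,0, 0.65,0,-0.009,0.12,0,0,0, 0.65,0,-0.012,0.16,0,0,0, 0.65,0,-0.015,0.20,0,0,0, 0.65,0,-0.018,0.24,0,0,0, 0.65,0,-0.021,0.28,0,0,0, 0.65,0,-0.024,0.32,0,0,0, 0.65,0,-0.027,0.36,0,0,0, 0.65,0,-0.0284,0.39,0,0,0, 0.65,0,-0.0284,0.3928,0,0,0, 0.65,0,-0.0284,0.3928,0,0,0]' 20
python3 -c "
from h import *
to([.4770,-.3226,.060])"
```

```text
t: 5.7
tool_pos: [0.4793, -0.3193, 0.149]
tool_rot: [1.135, 1.258, -1.131]
contact_force: [0.9, 0.9, 0.2]
opening: 0.0552
t 5.7 pos [ 0.4793 -0.3193  0.149 ] jawyaw 5.92 tilt 0.13 F [0.9 0.9 0.2] open 0.0552
  shift mm [89.  -2.7  3.3] turn deg [ 0.   -0.13 -0.03]
```

```bash
python3 -m handwheel '[0.65,0.02,0,0,0,0,0, 0.65,0.04,0,0,0,0,0, 0.65,0.04,0,0,0,0,0]' 20
python3 -c "
from h import *
to([.4770,-.3226,.060])"
```

```text
t: 5.95
tool_pos: [0.4772, -0.3144, 0.1047]
tool_rot: [1.133, 1.268, -1.13]
contact_force: [-1.6, 1.0, -0.3]
opening: 0.0556
t 5.95 pos [ 0.4772 -0.3144  0.1047] jawyaw 6.13 tilt 0.54 F [-1.6  1.  -0.3] open 0.0556
  shift mm [44.6 -0.8  8.5] turn deg [-0.   -0.46  0.28]
```

```bash
python3 -m handwheel '[0.65,0,0,0,0,0,0, 0.65,0,0,0,0,0,0, 0.65,0,0,0,0,0,0]' 20
python3 -c "
from h import *
to([.4770,-.3226,.060],6)"; python3 -m handwheel '[0.65,0,0,0,0,0,0]'
python3 -c "
from h import *
to([.4770,-.3226,.060],6)"
```

```text
t: 6.2
tool_pos: [0.4801, -0.3181, 0.1109]
tool_rot: [1.132, 1.256, -1.129]
contact_force: [-1.1, 0.1, -0.4]
opening: 0.0554
t 6.2 pos [ 0.4801 -0.3181  0.1109] jawyaw 6.09 tilt 0.13 F [-1.1  0.1 -0.4] open 0.0554
  shift mm [50.9 -3.7  4.2] turn deg [ 0.09  0.01 -0.13]
t: 6.28
tool_pos: [0.48, -0.3184, 0.1108]
tool_rot: [1.132, 1.256, -1.129]
contact_force: [1.1, 0.0, 0.7]
opening: 0.0557
t 6.28 pos [ 0.48   -0.3184  0.1108] jawyaw 6.06 tilt 0.13 F [1.1 0.  0.7] open 0.0557
  shift mm [50.8 -3.6  3.9] turn deg [ 0.06  0.01 -0.13]
```

```bash
python3 -m handwheel '[0.65,0,-0.0036,0.0039,0,0,-0.1, 0.65,0.025,-0.0036,0.0039,0,0,-0.1, 0.65,0.042,-0.0036,0.0039,0,0,-0.1, 0.65,0.0505,-0.0036,0.0039,0,0,-0.1, 0.65,0.0505,-0.0036,0.0039,0,0,-0.1, 0.45,0.0505,-0.0036,0.0039,0,0,-0.1, 0.4,0.0505,-0.0036,0.0039,0,0,-0.1, 0.3,0.0505,-0.0036,0.0039,0,0,-0.1, 0.3,0.0505,-0.0036,0.0039,0,0,-0.1, 0.3,0.0505,-0.0036,0.0039,0,0,-0.1]' 20
python3 -c "
from h import *
to([.4770,-.3226,.060],6)"
python3 -m handwheel '[0.5,0,0,0,0,0,0, 0.65,0,0,0,0,0,0]' 20
python3 -c "
from h import *
to([.4770,-.3226,.060],90)"
```

```text
t: 7.12
tool_pos: [0.4769, -0.3231, 0.0602]
tool_rot: [1.131, 1.256, -1.131]
contact_force: [0.6, -0.2, 3.4]
opening: 0.0316
t 7.12 pos [ 0.4769 -0.3231  0.0602] jawyaw 6.03 tilt 0.05 F [ 0.6 -0.2  3.4] open 0.0316
  shift mm [ 0.2  0.1 -0.5] turn deg [ 0.03  0.03 -0.04]
t: 7.28
tool_pos: [0.476, -0.3223, 0.0588]
tool_rot: [1.132, 1.259, -1.132]
contact_force: [0.7, 0.4, 0.0]
opening: 0.0535
t 7.28 pos [ 0.476  -0.3223  0.0588] jawyaw 6.03 tilt 0.11 F [0.7 0.4 0. ] open 0.0535
  shift mm [-1.2  1.   0.4] turn deg [-8.397e+01 -1.200e-01 -1.000e-02]
```

```bash
python3 -m handwheel '[0.65,-0.002,0,0,-7,0,0, 0.65,-0.002,0,0,-14,0,0, 0.65,-0.002,0,0,-21,0,0, 0.65,-0.002,0,0,-28,0,0, 0.65,-0.002,0,0,-35,0,0, 0.65,-0.002,0,0,-42,0,0, 0.65,-0.002,0,0,-49,0,0, 0.65,-0.002,0,0,-56,0,0, 0.65,-0.002,0,0,-63,0,0, 0.65,-0.002,0,0,-70,0,0, 0.65,-0.002,0,0,-77,0,0, 0.65,-0.002,0,0,-84,0,0]' 20
python3 -m handwheel '[0.65,0,0,0,0,0,0,0.65,0,0,0,0,0,0, 0.45,0,0,0,0,0,0, 0.4,0,0,0,0,0,0, 0.3,0,0,0,0,0,0, 0.3,0,0,0,0,0,0, 0.3,0,0,0,0,0,0, 0.3,0,0,0,0,0,0]' 25
python3 -c "
from h import *
to([.4770,-.3226,.060],90)"
```

```text
t: 8.28
tool_pos: [0.4757, -0.3221, 0.0603]
tool_rot: [-0.004, 1.573, 0.007]
contact_force: [0.2, -0.5, -0.0]
opening: 0.0554
t: 8.95
tool_pos: [0.4761, -0.3225, 0.0608]
tool_rot: [0.001, 1.572, 0.001]
contact_force: [0.2, -0.3, 0.1]
opening: 0.0313
t 8.95 pos [ 0.4761 -0.3225  0.0608] jawyaw 90.01 tilt 0.1 F [ 0.2 -0.3  0.1] open 0.0313
  shift mm [ 0.8 -0.1  0.9] turn deg [ 0.01 -0.07 -0.07]
```

```bash
cat >> h.py <<'E'
from scipy.optimize import minimize
def spot(jars,tin,guess):
    J=np.array(jars)
    def cl(p): return min(np.hypot(*(J-p).T).min()-.062, .066-np.hypot(*(p-tin)))
    best=minimize(lambda p:-cl(p),guess,method="Nelder-Mead",options=dict(xatol=1e-5,fatol=1e-6,initial_simplex=np.array(guess)+[[0,0],[.003,0],[0,.003]]))
    return best.x,-best.fun
E
python3 - <<'E'
from h import *
uv=[(295.85,227.85),(291.7,259.8),(261.1,271.8),(317.4,279.7),(286.4,291.7)]
J=ray("top",uv,.087)[:,:2]+[.0002,-.0004];print(J.round(4))
tin=np.array([.5272,.0593])
for t in (tin,tin+[0,-.0005]):
  print(np.hypot(*(J-t).T).round(4), spot(J,t,[.5525,0]),spot(J,t,[.5667,.110]))
E
```

```text
[[0.5912 0.0504]
 [0.5276 0.0582]
 [0.5038 0.1183]
 [0.4886 0.0073]
 [0.465  0.0681]]
[0.0646 0.0012 0.0635 0.0648 0.0628] (array([ 5.52719905e-01, -4.54139707e-05]), np.float64(0.0014001253434625244)) (array([0.56707971, 0.10952252]), np.float64(0.001869264326534878))
[0.0645 0.0007 0.064  0.0644 0.0629] (array([ 0.55170506, -0.00072226]), np.float64(0.0016307730889104644)) (array([0.56691877, 0.10931288]), np.float64(0.0017388331979896754))
```

```bash
python3 -m handwheel '[0.3,-0.008,0,0,0,0,0, 0.3,-0.025,0,0,0,0,0, 0.3,-0.050,0,0,0,0,0, 0.3,-0.075,0,0,0,0,0, 0.3,-0.1,0.005,0,0,0,0, 0.3,-0.11,0.02,0.005,0,0,0, 0.3,-0.11,0.045,0.010,0,0,0, 0.3,-0.11,0.075,0.018,0,0,0, 0.3,-0.11,0.105,0.025,0,0,0, 0.3,-0.11,0.135,0.032,0,0,0, 0.3,-0.11,0.160,0.038,0,0,0, 0.3,-0.11,0.180,0.044,0,0,0]'
python3 -m handwheel '[0.3,0,0.018,0.004,0,0,0, 0.3,0,0.040,0.010,0,0,0, 0.3,0,0.065,0.015,0,0,0, 0.3,0,0.09,0.020,0,0,0, 0.3,0,0.112,0.025,0,0,0, 0.3,0,0.130,0.029,0,0,0, 0.3,0,0.139,0.0315,0,0,0, 0.3,0,0.142,0.0315,0,0,0, 0.3,0,0.142,0.0315,0,0,0, 0.3,0,0.142,0.0315,0,0,0, 0.3,0,0.142,0.0315,0,0,0]'
python3 - <<'E'
from h import *
to([.5516,-.0005,.1],90)
for n in("scene","top"):
    p,d=ctrl.get_image(n); cv2.imwrite(f"pics/{n}2.png",p);np.save(f"{n}2.npy",d)
p=cv2.imread("pics/scene2.png");cv2.imwrite("pics/scene2c.png",cv2.resize(p[110:290,210:450],(800,600),interpolation=cv2.INTER_CUBIC))
E
```

```text
t: 9.95
tool_pos: [0.5197, -0.1401, 0.1707]
tool_rot: [0.001, 1.573, 0.003]
contact_force: [0.7, 0.5, -1.8]
opening: 0.0311
t: 10.87
tool_pos: [0.5513, -0.0014, 0.171]
tool_rot: [0.001, 1.573, 0.0]
contact_force: [-0.8, -0.2, -2.5]
opening: 0.0309
t 10.87 pos [ 0.5513 -0.0014  0.171 ] jawyaw 89.96 tilt 0.13 F [-0.8 -0.2 -2.5] open 0.0309
  shift mm [71.   0.8  0.4] turn deg [-0.04 -0.1  -0.07]
```

View pics/scene2c.png

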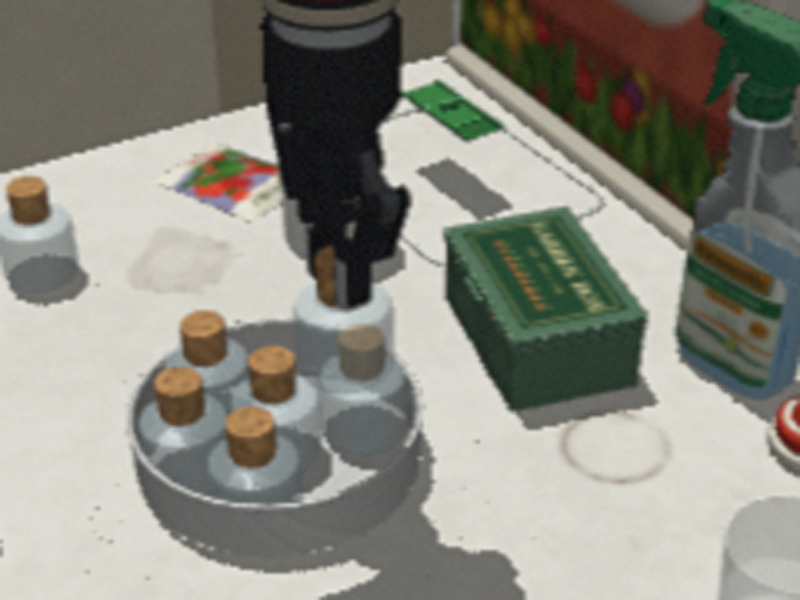

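View pics/top2.png

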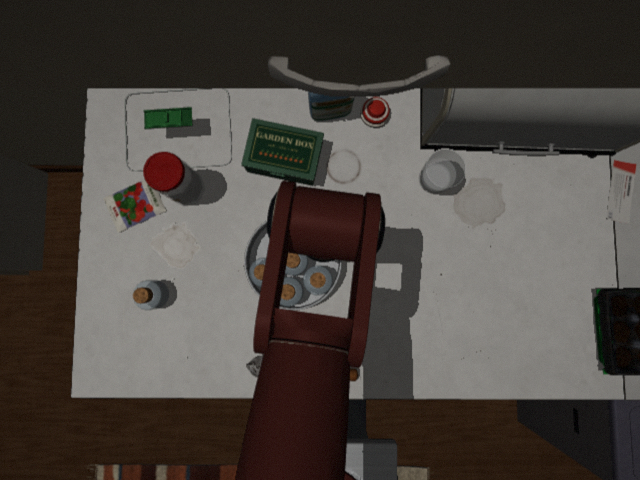

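The scene crop shows the held jar upright, over the free place behind the front-right jar, and the tin undisturbed. I'll descend in stages.

```bash
python3 -m handwheel '[0.3,0.008,0.0008,0.0005,0,0,0, 0.3,0.020,0.0008,0.0005,0,0,0, 0.3,0.034,0.0008,0.0005,0,0,0, 0.3,0.044,0.0008,0.0005,0,0,0, 0.3,0.049,0.0008,0.0005,0,0,0, 0.3,0.050,0.0008,0.0005,0,0,0, 0.3,0.050,0.0008,0.0005,0,0,0, 0.3,0.050,0.0008,0.0005,0,0,0]'
python3 -c "
from h import *
to([.5518,-.0005,.1],90)"
python3 -m handwheel '[0.3,0.002,0,0,0,0,0, 0.3,0.004,0,0,0,0,0, 0.3,0.006,0,0,0,0,0, 0.3,0.008,0,0,0,0,0, 0.3,0.010,0,0,0,0,0, 0.3,0.012,0,0,0,0,0, 0.3,0.012,0,0,0,0,0]'
python3 -c "
from h import *
to([.5518,-.0005,.1],90)"
```

```text
t: 11.63
tool_pos: [0.5524, 0.0003, 0.1215]
tool_rot: [0.001, 1.571, 0.002]
contact_force: [0.0, 0.6, -2.4]
opening: 0.0312
t 11.63 pos [5.524e-01 3.000e-04 1.215e-01] jawyaw 90.03 tilt 0.09 F [ 0.   0.6 -2.4] open 0.0312
  shift mm [21.5 -0.9 -0.5] turn deg [ 0.03 -0.03 -0.08]
t: 12.22
tool_pos: [0.5515, 0.0005, 0.1084]
tool_rot: [0.001, 1.573, 0.002]
contact_force: [0.1, 0.7, -2.3]
opening: 0.031
t 12.22 pos [5.515e-01 5.000e-04 1.084e-01] jawyaw 90.03 tilt 0.17 F [ 0.1  0.7 -2.3] open 0.031
  shift mm [ 8.4 -1.   0.3] turn deg [ 0.03 -0.14 -0.1 ]
```

```bash
python3 -m handwheel '[0.3,0.000,-0.0009,0.0002,0,0,0, 0.3,0.002,-0.0009,0.0002,0,0,0, 0.3,0.004,-0.0009,0.0002,0,0,0, 0.3,0.006,-0.0009,0.0002,0,0,0, 0.3,0.008,-0.0009,0.0002,0,0,0, 0.3,0.008,-0.0009,0.0002,0,0,0, 0.3,0.008,-0.0009,0.0002,0,0,0]'
python3 -c "
from h import *
to([.5518,-.0005,.1],90)"
```

```text
t: 12.8
tool_pos: [0.5519, -0.0004, 0.1007]
tool_rot: [0.001, 1.573, 0.002]
contact_force: [0.5, -0.8, -2.8]
opening: 0.0309
t 12.8 pos [ 5.519e-01 -4.000e-04  1.007e-01] jawyaw 90.03 tilt 0.14 F [ 0.5 -0.8 -2.8] open 0.0309
  shift mm [ 0.7 -0.1 -0.1] turn deg [ 0.03 -0.11 -0.09]
```

```bash
python3 -m handwheel '[0.3,0.002,0,0,0,0,0, 0.3,0.004,0,0,0,0,0, 0.3,0.006,0,0,0,0,0, 0.3,0.008,0,0,0,0,0, 0.3,0.010,0,0,0,0,0, 0.3,0.012,0,0,0,0,0, 0.3,0.012,0,0,0,0,0]'
python3 -c "
from h import *
to([.5518,-.0005,.1],90)"
```

```text
t: 13.38
tool_pos: [0.5517, -0.0004, 0.0884]
tool_rot: [0.001, 1.573, 0.002]
contact_force: [-0.4, -0.4, -2.4]
opening: 0.0314
t 13.38 pos [ 5.517e-01 -4.000e-04  8.840e-02] jawyaw 90.03 tilt 0.17 F [-0.4 -0.4 -2.4] open 0.0314
  shift mm [-11.6  -0.1   0.1] turn deg [ 0.03 -0.14 -0.1 ]
```

Inside with no contact so far. Underside is at about 28 mm, so 25 mm remains to the floor.

```bash
python3 -m handwheel '[0.3,0.003,0,0,0,0,0, 0.3,0.006,0,0,0,0,0, 0.3,0.009,0,0,0,0,0, 0.3,0.012,0,0,0,0,0, 0.3,0.015,0,0,0,0,0, 0.3,0.018,0,0,0,0,0, 0.3,0.020,0,0,0,0,0, 0.3,0.021,0,0,0,0,0, 0.3,0.021,0,0,0,0,0]'
python3 -c "
from h import *
to([.5518,-.0005,.1],90)"
```

```text
t: 14.13
tool_pos: [0.5518, -0.0004, 0.0677]
tool_rot: [0.001, 1.573, 0.002]
contact_force: [0.2, -0.7, -2.0]
opening: 0.0309
t 14.13 pos [ 5.518e-01 -4.000e-04  6.770e-02] jawyaw 90.03 tilt 0.15 F [ 0.2 -0.7 -2. ] open 0.0309
  shift mm [-32.3  -0.   -0.1] turn deg [ 0.03 -0.12 -0.09]
```

```bash
python3 -m handwheel '[0.3,0.001,0,0,0,0,0, 0.3,0.002,0,0,0,0,0, 0.3,0.003,0,0,0,0,0, 0.3,0.0037,0,0,0,0,0, 0.3,0.0037,0,0,0,0,0]'
python3 -m handwheel '[0.3,0.0003,0,0,0,0,0,0.3,0.0006,0,0,0,0,0,0.3,0.0006,0,0,0,0,0]'
python3 -c "
from h import *
to([.5518,-.0005,.1],90)"
```

```text
t: 14.55
tool_pos: [0.5519, -0.0004, 0.0642]
tool_rot: [0.001, 1.572, 0.002]
contact_force: [1.0, 0.1, -1.4]
opening: 0.0312
t: 14.8
tool_pos: [0.5521, -0.0004, 0.0638]
tool_rot: [0.001, 1.572, 0.002]
contact_force: [-0.1, 1.1, -1.1]
opening: 0.0315
t 14.8 pos [ 5.521e-01 -4.000e-04  6.380e-02] jawyaw 90.03 tilt 0.11 F [-0.1  1.1 -1.1] open 0.0315
  shift mm [-36.2  -0.   -0.4] turn deg [ 0.03 -0.07 -0.09]
```

```bash
python3 -m handwheel '[0.3,0.0004,0,0,0,0,0,0.3,0.0004,0,0,0,0,0,0.42,0.0004,0,0,0,0,0,0.5,0,0,0,0,0,0,0.5,-0.003,0,0,0,0,0,0.5,-0.008,0,0,0,0,0]' 20
python3 -c "
from h import *
to([.4574,.3563,.15],90)"
```

```text
t: 15.3
tool_pos: [0.5518, -0.0004, 0.0716]
tool_rot: [0.001, 1.573, 0.002]
contact_force: [-0.0, 0.2, 0.3]
opening: 0.0428
t 15.3 pos [ 5.518e-01 -4.000e-04  7.160e-02] jawyaw 90.03 tilt 0.16 F [-0.   0.2  0.3] open 0.0428
  shift mm [-77.6 356.9 -94.3] turn deg [ 0.03 -0.13 -0.09]
```

```bash
python3 -m handwheel '[0.5,-0.02,0,0,0,0,0, 0.5,-0.05,0,0,0,0,0, 0.65,-0.08,0,0,0,0,0, 0.65,-0.08,0.03,-0.008,0,0,0, 0.65,-0.08,0.068,-0.018,0,0,0, 0.65,-0.08,0.106,-0.028,0,0,0, 0.65,-0.08,0.144,-0.038,0,0,0, 0.65,-0.08,0.182,-0.048,0,0,0, 0.65,-0.08,0.220,-0.058,0,0,0, 0.65,-0.08,0.258,-0.068,0,0,0, 0.65,-0.08,0.296,-0.078,0,0,0, 0.65,-0.08,0.320,-0.086,0,0,0]'
python3 -m handwheel '[0.65,0,0.025,-0.006,0,0,0,0.65,0,0.0365,-0.0083,0,0,0,0.65,0,0.0365,-0.0083,0,0,0,0.65,0,0.0365,-0.0083,0,0,0,0.65,0,0.0365,-0.0083,0,0,0]'
python3 - <<'E'
from h import *
p,d=ctrl.get_image("top"); cv2.imwrite("pics/top3.png",p);np.save("top3.npy",d)
for c in corks("top",p,d): print(*c)
cv2.imwrite("pics/top3c.png",cv2.resize(p[190:320,130:370],(800,433),interpolation=cv2.INTER_CUBIC))
W=cloud("top",d);C=np.array([.5272,.0593])
m=(W[...,2]>.037)&(W[...,2]<.05)&(np.hypot(W[...,0]-C[0],W[...,1]-C[1])<.13)
pts=W[m][:,:2];c0=C
for it in range(8):
    r=np.hypot(*(pts-c0).T);k=(r>.09)&(r<.107)
    A=np.c_[2*pts[k],np.ones(k.sum())];b=(pts[k]**2).sum(1);s=np.linalg.lstsq(A,b,rcond=None)[0];c0=s[:2]
print("tin",c0,k.sum())
to([.4574,.3563,.0615],90)
E
```

```text
t: 16.3
tool_pos: [0.4651, 0.3226, 0.1534]
tool_rot: [0.0, 1.571, 0.005]
contact_force: [0.1, -0.9, -0.2]
opening: 0.0556
t: 16.72
tool_pos: [0.4582, 0.3548, 0.1525]
tool_rot: [0.001, 1.572, 0.0]
contact_force: [1.0, -0.2, -0.6]
opening: 0.0552
[295.9 227.9] 181 [0.5913 0.0509] (0.5913, 0.0511) 0.0154 0.0871
[322. 247.] 184 [ 0.5531 -0.0014] (0.553, -0.0015) 0.0154 0.0872
[291.8 259.8] 185 [0.5275 0.0586] (0.5273, 0.0589) 0.0153 0.087
[261.1 271.8] 186 [0.5037 0.119 ] (0.5038, 0.119) 0.0155 0.087
[317.4 279.7] 180 [0.4884 0.0078] (0.4888, 0.0077) 0.0151 0.0869
[286.5 291.6] 187 [0.4649 0.0686] (0.4651, 0.0685) 0.0156 0.0873
tin [0.52716234 0.05938315] 774
t 16.77 pos [0.4582 0.3546 0.1524] jawyaw 89.94 tilt 0.1 F [ 0.2 -0.4  0. ] open 0.0555
  shift mm [90.9  1.6 -0.7] turn deg [-0.06 -0.08 -0.06]
```

View pics/top3c.png

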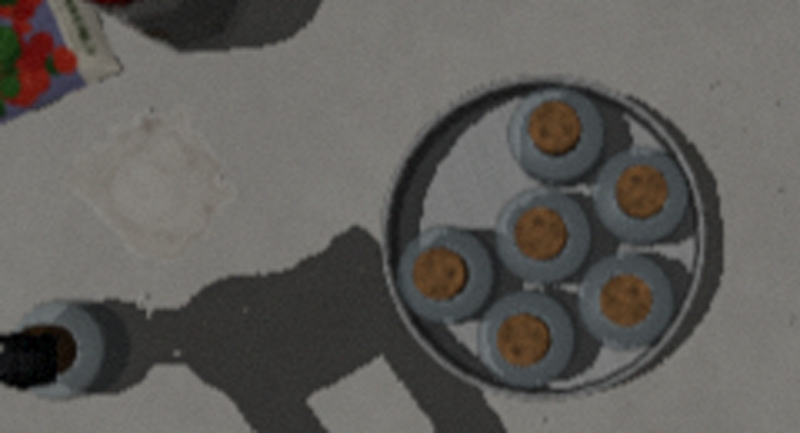

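jar_a stands in its place at (322,247), and the other jars and the tin have not moved. Next I pick jar_b.

```bash
python3 -m handwheel '[0.65,0.01,0.0015,-0.0006,0,0,0, 0.65,0.045,0.0015,-0.0006,0,0,0, 0.65,0.075,0.0015,-0.0006,0,0,0, 0.65,0.091,0.0015,-0.0006,0,0,0, 0.65,0.091,0.0015,-0.0006,0,0,0, 0.65,0.091,0.0015,-0.0006,0,0,0]' 20
python3 -c "
from h import *
to([.4576,.3561,.0612],90)"
```

```text
t: 17.27
tool_pos: [0.4563, 0.3563, 0.0599]
tool_rot: [0.0, 1.575, -0.001]
contact_force: [1.1, 0.5, -0.2]
opening: 0.0553
t 17.27 pos [0.4563 0.3563 0.0599] jawyaw 89.97 tilt 0.23 F [ 1.1  0.5 -0.2] open 0.0553
  shift mm [-1.3 -0.2  1.3] turn deg [-0.03 -0.23  0.01]
```

```bash
python3 -m handwheel '[0.65,-0.001,0,0.0005,0,0,0, 0.65,-0.001,0,0.0005,0,0,0, 0.65,-0.001,0,0.0005,0,0,0]' 20
python3 -c "
from h import *
to([.4576,.3561,.0612],90)"
python3 -m handwheel '[0.45,0,0,0,0,0,0, 0.4,0,0,0,0,0,0, 0.3,0,0,0,0,0,0, 0.3,0,0,0,0,0,0, 0.3,0,0,0,0,0,0, 0.3,0,0,0,0,0,0]' 25
python3 -c "
from h import *
to([.4576,.3561,.0612],90)"
```

```text
t: 17.52
tool_pos: [0.4589, 0.3582, 0.0647]
tool_rot: [0.002, 1.569, 0.003]
contact_force: [-0.1, -0.5, 0.3]
opening: 0.0552
t 17.52 pos [0.4589 0.3582 0.0647] jawyaw 90.02 tilt 0.23 F [-0.1 -0.5  0.3] open 0.0552
  shift mm [ 3.5 -2.1 -1.3] turn deg [ 0.02  0.11 -0.2 ]
t: 18.02
tool_pos: [0.458, 0.3577, 0.0633]
tool_rot: [0.001, 1.571, 0.002]
contact_force: [-0.1, -1.5, 5.8]
opening: 0.0312
t 18.02 pos [0.458  0.3577 0.0633] jawyaw 90.03 tilt 0.11 F [-0.1 -1.5  5.8] open 0.0312
  shift mm [ 2.1 -1.6 -0.4] turn deg [ 0.03 -0.01 -0.11]
```

```bash
python3 -m handwheel '[0.3,-0.004,0,0,0,0,0, 0.3,-0.018,0,0,0,0,0, 0.3,-0.042,0,0,0,0,0, 0.3,-0.070,0,0,0,0,0, 0.3,-0.095,-0.004,0.003,0,0,0, 0.3,-0.108,-0.018,0.010,0,0,0, 0.3,-0.11,-0.040,0.020,0,0,0, 0.3,-0.11,-0.065,0.030,0,0,0, 0.3,-0.11,-0.090,0.040,0,0,0, 0.3,-0.11,-0.110,0.050,0,0,0, 0.3,-0.11,-0.122,0.055,0,0,0, 0.3,-0.11,-0.126,0.057,0,0,0]'
python3 -m handwheel '[0.3,0,-0.006,0.003,0,0,0, 0.3,0,-0.022,0.010,0,0,0, 0.3,0,-0.044,0.020,0,0,0, 0.3,0,-0.068,0.030,0,0,0, 0.3,0,-0.090,0.040,0,0,0, 0.3,0,-0.108,0.048,0,0,0, 0.3,0,-0.119,0.052,0,0,0, 0.3,0,-0.122,0.0524,0,0,0, 0.3,0,-0.122,0.0524,0,0,0, 0.3,0,-0.122,0.0524,0,0,0, 0.3,0,-0.122,0.0524,0,0,0]'
python3 - <<'E'
from h import *
to([.5674,.1098,.1],90)
p,d=ctrl.get_image("scene"); cv2.imwrite("pics/scene4.png",p)
cv2.imwrite("pics/scene4c.png",cv2.resize(p[110:290,210:450],(800,600),interpolation=cv2.INTER_CUBIC))
E
```

```text
t: 19.02
tool_pos: [0.5151, 0.23, 0.1724]
tool_rot: [0.002, 1.572, -0.0]
contact_force: [-0.1, 0.3, -0.7]
opening: 0.0312
t: 19.93
tool_pos: [0.5667, 0.1106, 0.1718]
tool_rot: [0.0, 1.573, 0.003]
contact_force: [0.6, 0.0, -0.9]
opening: 0.031
t 19.93 pos [0.5667 0.1106 0.1718] jawyaw 90.11 tilt 0.15 F [ 0.6  0.  -0.9] open 0.031
  shift mm [71.8 -0.9  0.9] turn deg [ 0.11 -0.1  -0.11]
```

View pics/scene4c.png

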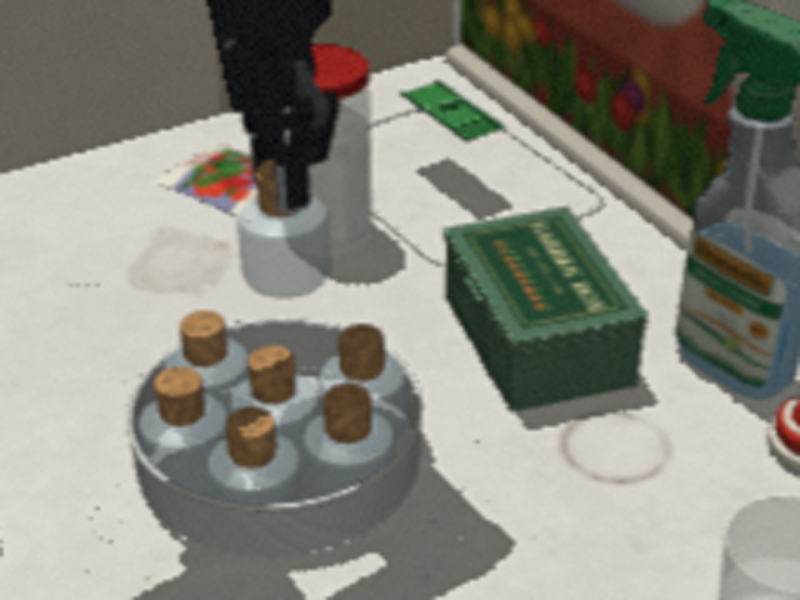

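The held jar hangs upright over the free place and jar_a is seated at the front right. Descending.

```bash
python3 -m handwheel '[0.3,0.008,-0.0009,0.0007,0,0,0, 0.3,0.020,-0.0009,0.0007,0,0,0, 0.3,0.032,-0.0009,0.0007,0,0,0, 0.3,0.042,-0.0009,0.0007,0,0,0, 0.3,0.046,-0.0009,0.0007,0,0,0, 0.3,0.046,-0.0009,0.0007,0,0,0, 0.3,0.046,-0.0009,0.0007,0,0,0, 0.3,0.046,-0.0009,0.0007,0,0,0, 0.3,0.046,-0.0009,0.0007,0,0,0]'
python3 -c "
from h import *
to([.5674,.1098,.0663],90)"
```

```text
t: 20.73
tool_pos: [0.5684, 0.1086, 0.1267]
tool_rot: [0.001, 1.571, 0.002]
contact_force: [-0.1, -0.4, -0.8]
opening: 0.0313
t 20.73 pos [0.5684 0.1086 0.1267] jawyaw 90.03 tilt 0.09 F [-0.1 -0.4 -0.8] open 0.0313
  shift mm [60.4  1.1 -1. ] turn deg [ 0.03  0.01 -0.09]
```

```bash
python3 -m handwheel '[0.3,0.002,0.001,-0.0008,0,0,0, 0.3,0.005,0.001,-0.0008,0,0,0, 0.3,0.008,0.001,-0.0008,0,0,0, 0.3,0.010,0.001,-0.0008,0,0,0, 0.3,0.012,0.001,-0.0008,0,0,0, 0.3,0.012,0.001,-0.0008,0,0,0, 0.3,0.012,0.001,-0.0008,0,0,0, 0.3,0.012,0.001,-0.0008,0,0,0]'
python3 -c "
from h import *
to([.5674,.1098,.0663],90)"
```

```text
t: 21.4
tool_pos: [0.567, 0.1096, 0.1139]
tool_rot: [0.001, 1.572, 0.002]
contact_force: [0.4, 0.5, -0.6]
opening: 0.0309
t 21.4 pos [0.567  0.1096 0.1139] jawyaw 90.03 tilt 0.12 F [ 0.4  0.5 -0.6] open 0.0309
  shift mm [47.6  0.1  0.4] turn deg [ 0.03 -0.08 -0.09]
```

Bottom is at about 51 mm. I'll feel my way in.

```bash
python3 -m handwheel '[0.3,0.002,0,0.0002,0,0,0, 0.3,0.004,0,0.0002,0,0,0, 0.3,0.006,0,0.0002,0,0,0, 0.3,0.007,0,0.0002,0,0,0, 0.3,0.007,0,0.0002,0,0,0]'
python3 -m handwheel '[0.3,0.002,0,0,0,0,0, 0.3,0.004,0,0,0,0,0, 0.3,0.006,0,0,0,0,0, 0.3,0.006,0,0,0,0,0]'
python3 -c "
from h import *
to([.5674,.1098,.0663],90)"
```

```text
t: 21.82
tool_pos: [0.5668, 0.1096, 0.1064]
tool_rot: [0.001, 1.573, 0.002]
contact_force: [-0.2, -0.0, -1.3]
opening: 0.031
t: 22.15
tool_pos: [0.5667, 0.1096, 0.1002]
tool_rot: [0.001, 1.573, 0.002]
contact_force: [-0.2, -0.2, -1.6]
opening: 0.0312
t 22.15 pos [0.5667 0.1096 0.1002] jawyaw 90.03 tilt 0.16 F [-0.2 -0.2 -1.6] open 0.0312
  shift mm [33.9  0.2  0.7] turn deg [ 0.03 -0.14 -0.08]
```

```bash
python3 -m handwheel '[0.3,0.002,0,0.0004,0,0,0, 0.3,0.004,0,0.0004,0,0,0, 0.3,0.006,0,0.0004,0,0,0, 0.3,0.008,0,0.0004,0,0,0, 0.3,0.010,0,0.0004,0,0,0, 0.3,0.012,0,0.0004,0,0,0, 0.3,0.012,0,0.0004,0,0,0]'
python3 -m handwheel '[0.3,0.003,0,0,0,0,0, 0.3,0.006,0,0,0,0,0, 0.3,0.009,0,0,0,0,0, 0.3,0.012,0,0,0,0,0, 0.3,0.014,0,0,0,0,0, 0.3,0.015,0,0,0,0,0, 0.3,0.015,0,0,0,0,0]'
python3 -c "
from h import *
to([.5674,.1098,.0663],90)"
```

```text
t: 22.73
tool_pos: [0.5671, 0.1096, 0.0882]
tool_rot: [0.001, 1.573, 0.002]
contact_force: [-0.7, 0.1, -1.4]
opening: 0.0308
t: 23.32
tool_pos: [0.5673, 0.1097, 0.0735]
tool_rot: [0.001, 1.573, 0.002]
contact_force: [0.2, -0.3, -0.9]
opening: 0.0314
t 23.32 pos [0.5673 0.1097 0.0735] jawyaw 90.03 tilt 0.15 F [ 0.2 -0.3 -0.9] open 0.0314
  shift mm [7.1 0.1 0.2] turn deg [ 0.03 -0.12 -0.08]
```

```bash
python3 -m handwheel '[0.3,0.001,0,0,0,0,0, 0.3,0.002,0,0,0,0,0, 0.3,0.003,0,0,0,0,0, 0.3,0.004,0,0,0,0,0, 0.3,0.005,0,0,0,0,0, 0.3,0.005,0,0,0,0,0]'
python3 -m handwheel '[0.3,0.0005,0,0,0,0,0, 0.3,0.001,0,0,0,0,0, 0.3,0.0015,0,0,0,0,0, 0.3,0.0015,0,0,0,0,0]'
python3 -m handwheel '[0.3,0.0003,0,0,0,0,0, 0.3,0.0006,0,0,0,0,0, 0.3,0.0008,0,0,0,0,0, 0.3,0.0008,0,0,0,0,0]'
```

```text
t: 23.82
tool_pos: [0.5673, 0.1096, 0.0686]
tool_rot: [0.001, 1.573, 0.002]
contact_force: [-0.2, 0.0, -1.5]
opening: 0.0308
t: 24.15
tool_pos: [0.5674, 0.1097, 0.0673]
tool_rot: [0.001, 1.572, 0.002]
contact_force: [1.1, -0.2, -1.2]
opening: 0.0311
t: 24.48
tool_pos: [0.5675, 0.1097, 0.0665]
tool_rot: [0.001, 1.572, 0.002]
contact_force: [-0.1, 0.6, -1.8]
opening: 0.0309
```

```bash
python3 -m handwheel '[0.3,0.0003,0,0,0,0,0, 0.3,0.0006,0,0,0,0,0, 0.3,0.0008,0,0,0,0,0, 0.3,0.0008,0,0,0,0,0]'
python3 -m handwheel '[0.3,0.0003,0,0,0,0,0, 0.3,0.0006,0,0,0,0,0, 0.3,0.0008,0,0,0,0,0, 0.3,0.0008,0,0,0,0,0]'
```

```text
t: 24.82
tool_pos: [0.5679, 0.1097, 0.0664]
tool_rot: [0.001, 1.571, 0.002]
contact_force: [-0.6, -0.9, 3.5]
opening: 0.0307
t: 25.15
tool_pos: [0.5682, 0.1096, 0.0664]
tool_rot: [0.001, 1.571, 0.002]
contact_force: [-2.6, -1.2, 7.6]
opening: 0.0311
```

```bash
python3 - <<'E'
from h import *
p,d=ctrl.get_image("scene"); cv2.imwrite("pics/scene5.png",p)
cv2.imwrite("pics/scene5c.png",cv2.resize(p[170:290,230:390],(800,600),interpolation=cv2.INTER_CUBIC))
to([.5674,.1098,.0663],90)
E
```

```text
t 25.2 pos [0.5682 0.1096 0.0664] jawyaw 90.03 tilt 0.08 F [-2.3 -1.9  7. ] open 0.031
  shift mm [ 0.1  0.2 -0.8] turn deg [ 0.03 -0.01 -0.08]
```

View pics/scene5c.png

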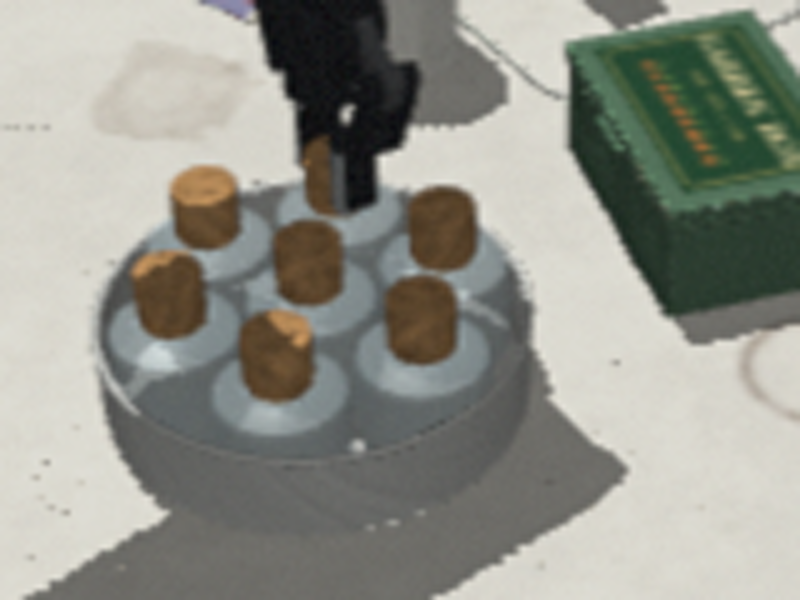

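Firm floor contact at TCP z 0.0664, where 0.0663 was expected. The picture shows seven corks at equal heights. I'll unload, release and rise.

```bash
python3 -m handwheel '[0.3,-0.0005,0,0,0,0,0,0.3,-0.001,0,0,0,0,0,0.42,-0.001,0,0,0,0,0,0.5,-0.001,0,0,0,0,0,0.5,-0.003,0,0,0,0,0,0.5,-0.008,0,0,0,0,0,0.5,-0.03,0,0,0,0,0,0.5,-0.06,0,0,0,0,0,0.5,-0.09,0.01,0,0,0,0,0.5,-0.12,0.04,0,0,0,0,0.5,-0.12,0.08,0,0,0,0,0.5,-0.12,0.12,-0.02,0,0,0]' 20
python3 -m handwheel '[0.5,0,0.04,-0.02,0,0,0,0.5,0,0.08,-0.05,0,0,0,0.5,0,0.12,-0.08,0,0,0,0.5,0,0.15,-0.10,0,0,0,0.5,0,0.15,-0.10,0,0,0,0.5,0,0.15,-0.10,0,0,0,0.5,0,0.15,-0.10,0,0,0]'
python3 - <<'E'
from h import *
for n in("top","scene"):
    p,d=ctrl.get_image(n); cv2.imwrite(f"pics/{n}6.png",p)
    if n=="top":
        for c in corks(n,p,d): print(*c, "r",np.hypot(*(c[2]-[.5272,.0590])).round(4))
        cv2.imwrite("pics/top6c.png",cv2.resize(p[200:320,220:370],(750,600),interpolation=cv2.INTER_CUBIC))
print(ctrl.get_obs()["tool_pos"])
E
```

```text
t: 26.2
tool_pos: [0.5525, 0.2282, 0.1897]
tool_rot: [0.005, 1.564, 0.001]
contact_force: [0.1, 0.8, 0.1]
opening: 0.0425
t: 26.78
tool_pos: [0.4488, 0.3769, 0.1857]
tool_rot: [-0.001, 1.572, 0.003]
contact_force: [-0.5, -0.5, -0.1]
opening: 0.0426
[295.9 227.9] 182 [0.5914 0.0509] (0.5913, 0.0511) 0.0154 0.0871 r 0.0647
[266.3 239.8] 181 [0.5673 0.1096] (0.5672, 0.1096) 0.0154 0.087 r 0.0646
[321.9 247.1] 186 [ 0.553  -0.0012] (0.5527, -0.0013) 0.0157 0.0869 r 0.0655
[291.8 259.8] 185 [0.5275 0.0586] (0.5279, 0.0587) 0.0154 0.0873 r 0.0005
[261.2 271.8] 187 [0.5036 0.119 ] (0.5035, 0.119) 0.0156 0.0873 r 0.0645
[317.4 279.7] 182 [0.4883 0.0078] (0.4881, 0.0077) 0.0151 0.0871 r 0.0643
[286.4 291.7] 189 [0.4648 0.0687] (0.4646, 0.0686) 0.0154 0.0868 r 0.0631
[0.44970769 0.37576847 0.1856167 ]
```

View pics/top6c.png

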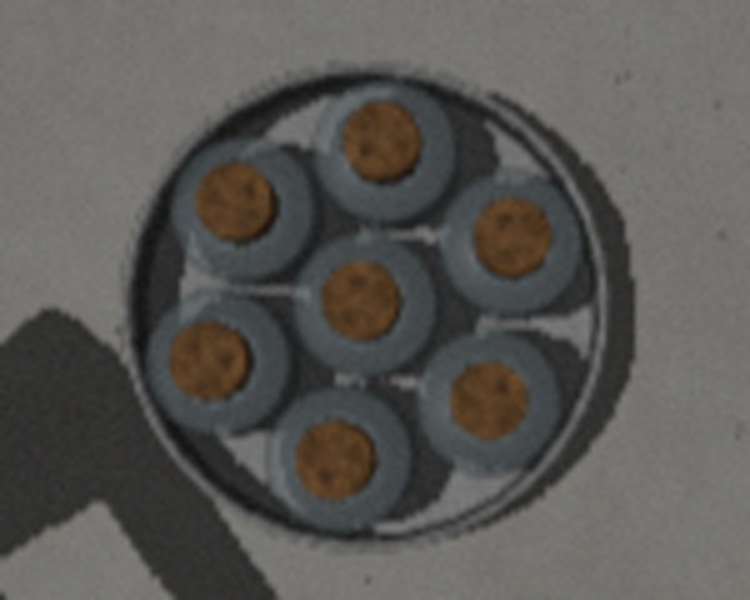

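View pics/scene6.png

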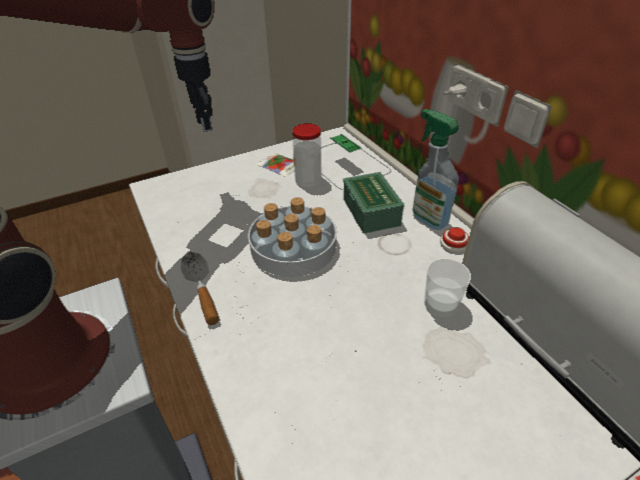

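All seven jars stand in the tin with cork tops at 87 mm and centres within 66 mm of its centre. The bystanders are untouched and the arm is clear.

```bash
python3 -c "
from station import ctrl
print(ctrl.finish_job())"
```

```text
the job is handed in; nothing more can be done
None
```

Both jars are packed: jar_a is in the right-hand free place of the tin and jar_b in the left-hand one. I handed the job in at about 27 s of the 58 s allowed; the system reports no verdict.

- **Handling:** I gripped each cork at 20–25 N and carried the jars upright. They went down in small steps, and each was released only once the wrist force showed it touching the floor. The highest wrist reading was about 8 N, when jar_b met the floor.
- **Last checks, top and scene cameras:**
  - All seven cork tops are at about 87 mm, which is the 84 mm jar height plus the 3 mm floor.
  - The six outer jars are 63 to 65.5 mm from the tin's centre, and the middle jar within about 1 mm of it.
  - The five packed jars are within about 0.5 mm of where they started, the tumbler and sugar jar look unmoved, and the gripper is well clear.
- **Small disagreements:** robot and camera differed by about 1 mm in y on jar_a once it was in the tin. TCP readings taken before the arm settled were off by a few mm, so I re-read after settling before most moves. The exception was closing on jar_b, where the tool stood about 3 mm above the height I wanted and the wrist read about 6 N upward. The jar still lifted cleanly and met the floor at the expected height.

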